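# Row up the coupons and hold the contact probe on the ring

### The arm

A 6-joint arm with a two-finger parallel gripper is mounted at the origin on a cart in front of the work surface, level with it; the furniture and walls round the work are solid. World frame = base frame: x ahead of the robot, y to its left, z up, the work surface at z = 0. Lengths are in m, angles in rad, forces in N, time in s.
With the tool pointing down it reaches from about 0.3 to 0.875 m from the base axis. Payload 6.4 kg.
Tool frame: the origin (TCP) lies midway between the tips of the shut fingers; the grasp point (between the pads) lies 19 mm behind it; z points along the fingers, y is the line along which they close (so a half turn about z gives the same grasp; the last joint's range is limited). The gripper opens to 85 mm and grips with 20 to 120 N. Pads are 22 mm wide; open, the fingers measure 114 mm over their backs; the gripper's body (76 mm by 85 mm) begins 54 mm behind the grasp point. The pads swing forward as they close: fully open they stand 13 mm farther back than shut.
Start: joints at [1.09, 0.181, 1.607, -0, 1.354, -0.206], TCP at [0.156, 0.553, 0.201] pointing down, gripper open.
Joint ranges: [-2.99, 2.99], [-0.89, 2.07], [0.3, 2.58], [-1.14, 4.28], [0, 2.63], [-3.12, 3.12]. Speed limits (rad/s): [2.57, 2.57, 3.01, 3.14, 3.14, 3.14].

### API

Orientations are given as a unit quaternion [w, x, y, z].
In Python, from bench import ctrl gives the robot as it stands. The module is installed in compiled form; this text tells all that it offers.
- The arm moves only by the tool move_arm, never from a script. Its argument "plan" is one flat list of numbers, 6 for each row, row after row: the shift along the world's x, y, z in units of 50 mm (1.0 is 50 mm), then the turn, a rotation vector about the world's x, y, z in rad. A call has 1 to 10 rows; each row is the pose to reach, as a shift and turn from the pose commanded when the call began; what a row does not reach only later rows make up. A row lasts 1/8 s, in which the tool goes at most 62.5 mm and 10.7 degrees, less where a joint would pass 70% of its speed; a pose out of reach is approached as far as the arm can. A call with a gripper value outside its range is refused whole. "grip" is the finger opening in mm, from 0 to 85.4, set as the call begins (left out, the last holds). The fingers move at their own pace and stop on an object; the grip force is fixed at half the most. Time passes only in rows, so rows that repeat a pose let the fingers close. It gives the time, the measured TCP pose, the force, the opening and the grip force at its end, in the units of the state.
- ctrl.get_obs(): the state, without advancing time (a new reading comes with each control period).
- ctrl.camera(name): name is "scene" or "top" or "wrist"; returns a dict with "pixels" (420x560x3 uint8, red, green, blue), "fx", "fy", "cx", "cy" (pixels), "origin" and "attitude" of the camera in the world. Camera axes: x right, y down, z forward; pixel columns grow to the right and rows downward; lengths in m; the calibration is good to about 2 mm. The wrist camera is an equidistant fisheye: a pixel r from the principal point sees the ray r / f radians off the axis. A picture is of the moment at which its call begins. There is no depth.
- ctrl.hand_in(): hands the job in; it is judged then, once.
The state is a dict: "time_s": time; "q": joint angles; "dq": joint speeds; "joint_efforts": joint torques, N m; "eef_pos": TCP position; "eef_rot": TCP orientation; "wrist_force": force on the tool from outside, world axes, zero at the start; "torque": the same for the moment, N m; "opening": opening from 0.0 (shut) to 1.0 (fully open); "grasp_force": force on a finger pad.
Only numpy, scipy, OpenCV 4.12 (cv2) and the standard library are available. Lean on these libraries where they do the work, as an engineer would, in place of code of your own. Each camera call takes 0.05 s, during which the arm holds its last target. There are 200 camera calls.

### The job

First push the three loose steel coupons on the measuring plate up flush against the fence at its far edge, so that they lie in a straight row. Then take the contact probe out of its leaning rest and set its tip inside the ring marked on one coupon, probe upright (square to the coupon's face), pressing gently so that the sprung tip goes in about half way, neither just touching nor bottomed out. Finish holding it like that in the gripper, still, with the row still flush, and leave everything else on the bench where it is.

Things in the scene. Friction and masses are not known exactly. Their poses are not given: they have to be found in the camera images.
- plate: fixed aluminium measuring plate, 140 (x) x 200 (y) mm, 10 mm thick, with a dark steel fence along its far (+x) edge. Origin: middle of its underside; x points at the fence, z up. The fence's near face is the plane x = +55 mm in this frame; the fence is 15 mm thick and its top is 32 mm above the bench. Tall equipment stands 0.1 m to the left and behind: mind a wide hand
- coupon_ringed: loose square steel block 44 x 44 mm, 16 mm high, about 0.22 kg, lying on the plate, with a dark ring mark on its top. Origin: middle of its underside; z up, sides along x and y. When flush on the fence its origin is at x = 33 mm in the plate's frame. Any of the three blocks may be in the middle
- coupon_plain_1: the same block without a mark
- coupon_plain_2: the same block without a mark
- ring_centre (a point): centre of the ring mark on the top face of coupon_ringed, 7 mm off the middle in -x and in +y of that block (16 mm above its underside). The ring is 15 mm across inside, 19 mm outside, with a dot in its centre
- rest: fixed probe rest to the right of the plate: a foot 75 x 56 x 12 mm with a tube, 28 mm outside, that leans 0.35 rad (20 degrees) from vertical towards the rest's own -x (roughly towards the robot). Origin: middle of the foot's underside, z up. The tube's mouth is about 70 mm above the bench; 1.5 mm play round the probe
- probe: loose contact probe, 0.14 kg, standing in the rest's leaning tube. Origin: centre of the nose's lower end; z runs up along the probe. Steel nose 16 mm across, z = 0 to 45 mm, inside the tube; collar 34 mm across, z = 45 to 51, resting on the tube's mouth; square grey handle 24 x 24 mm with flats facing x and y, z = 51 to 126, cap to 129. Grip the handle, draw it 60 mm or more out along z
- probe_tip (a point): the contact point: rounded end of the thin steel plunger (6 mm across) that sticks 12 mm out of the nose, on the probe's axis (12 mm below its origin while not pressed)
- plunger (a joint): how far the sprung plunger is pushed into the nose, m: 0 free, 0.010 bottomed. It needs about 1.5 N to start, 4.5 N half way (0.005), 7.5 N at the stop
- petri_left: bystander, loose: closed round 60 mm dish, 15 mm high, on the bench to the left of the plate's near side
- petri_right: bystander, loose: closed round 60 mm dish, 15 mm high, on the bench in front of the gap between plate and rest
- marker: bystander, loose: marker pen, 135 x 12 mm, lying in front of the plate
- timer: bystander, loose: bench timer, 68 x 62 x 19 mm, beyond the rest
- beaker: bystander, loose: small beaker, 44 mm wide, 59 mm high, to the right of the rest
- tape_roll: bystander, loose: roll of tape, 64 mm wide, 19 mm high, at the left front
- sealer_roller: bystander, loose: hand roller, 122 x 48 x 26 mm, at the left front
Mind the look-alikes: they are no part of the job. There is more than one size of the rest; the one meant has the size given above.

How it is judged:
On the way, in this order (a step that is already met when the one before it is completed fails the run):
1. all three coupons flush against the fence (gap under 3 mm, turned under 4 degrees) (x of each of coupon_ringed, coupon_plain_1, coupon_plain_2 in the frame of plate above 0.03 m and angle between the x axis of each of coupon_ringed, coupon_plain_1, coupon_plain_2 and the x axis of plate, either way round below 0.07 rad), for 0.3 s.
2. the probe is in the fingers, out of its rest (contact force between the fingers and probe above 1 N and contact force between probe and rest below 0.05 N and distance between probe and rest above 0.07 m), for 0.2 s.
At the end, for the whole second after the job is handed in: The fingers hold the probe still, clear of the rest, its tip within 7 mm of the ring's centre, its axis within 5 degrees of square to the coupon, the plunger pressed in 2 to 8.5 mm (1.5 to 9 N on the coupon), and all three coupons are flush on the fence (gap under 3 mm, turned under 4 degrees) (all of step 1 and horizontal distance between probe_tip and ring_centre below 0.007 m and angle between the z axis of probe and the z axis of coupon_ringed, either way round below 0.09 rad and value of joint plunger between 0.002 and 0.0085 m and contact force between probe and coupon_ringed between 1.5 and 9 N and contact force between the fingers and probe above 1 N and contact force between each of probe, the arm and rest below 0.05 N and linear speed of probe below 0.02 m/s); the arm keeps its last pose, push and grip.
It fails at once if the probe is jammed on a coupon with more than 18 N (contact force between probe and coupon_ringed above 18 N or contact force between probe and coupon_plain_1 above 18 N or contact force between probe and coupon_plain_2 above 18 N).
It fails at once if a bystander is shifted by more than 30 mm (distance of any of petri_left, petri_right, marker, timer, beaker, tape_roll, sealer_roller from where it was at the start of the episode above 0.03 m).
It also fails if it takes over 72 s, if anything falls off the work surface, if the arm or the gripper's body presses on something with over 40 N, if the wrist force passes 120 N, or if a joint passes its speed limit or range.

## Working session

There is one attempt and no reset: what is moved stays moved. The work goes in short steps, Python scripts to look and compute and a tool call to move; the robot and the scene stay as the last step left them, time stands still between calls to the robot, and variables do not carry over. Pictures are saved under pics/ and viewed, at most 10 in all, crops included, and the job is handed in when it is done.

Besides the shell and the picture viewer there is one more tool, called after ">>>" as a command line: name --argument value ..., lists and objects as JSON in quotes. move_arm: Moves the arm, as the interface text tells. Its arguments: {"type":"object","properties":{"plan":{"type":"array"},"grip":{"type":"number"}},"required":["plan"]}

```bash
mkdir -p pics; cat > h.py <<'E'
import numpy as np, cv2
from scipy.spatial.transform import Rotation as R
from bench import ctrl
def q2R(q): return R.from_quat([q[1],q[2],q[3],q[0]]).as_matrix()
def att(c):
    a=np.array(c["attitude"],float)
    return a if a.shape==(3,3) else q2R(a)
def snap(name,fn):
    c=ctrl.camera(name); cv2.imwrite(fn,cv2.cvtColor(c["pixels"],cv2.COLOR_RGB2BGR))
    np.save(fn[:-4]+".npy",c,allow_pickle=True); return c
def load(fn): return np.load(fn,allow_pickle=True).item()
def ray(c,u,v,fish=False):
    x=(u-c["cx"])/c["fx"]; y=(v-c["cy"])/c["fy"]
    if fish:
        r=np.hypot(x,y); s=np.sin(r)/r if r>1e-9 else 1; d=np.array([x*s,y*s,np.cos(r)])
    else: d=np.array([x,y,1.])
    return att(c)@d
def onz(c,u,v,z,fish=False):
    d=ray(c,u,v,fish); o=np.array(c["origin"]); return o+d*(z-o[2])/d[2]
E
python3 - <<'E'
from h import *
for n in ("top","scene"):
    c=snap(n,f"pics/{n}0.png"); print(n,c["fx"],c["origin"],c["attitude"])
    cv2.imwrite(f"pics/{n}0.png",cv2.resize(cv2.imread(f"pics/{n}0.png"),(800,600)))
print(ctrl.get_obs())
E
```

```text
top 514.7133159711971 [ 0.29955324 -0.25964972  1.61765298] [-0.04576199  0.71444547 -0.69632074  0.05109734]
scene 424.03300006966805 [-0.41212112 -0.96680155  0.83091663] [-0.42441212  0.79566615 -0.37788259  0.20974862]
{'time_s': 0.1, 'q': array([ 1.08970868e+00,  1.81482127e-01,  1.60790344e+00,  5.38576243e-06,
        1.35380261e+00, -2.06291068e-01]), 'dq': array([-1.11081142e-03, -1.52830140e-03, -1.35397085e-03, -1.43752502e-03,
        8.14040021e-05,  1.09232517e-03]), 'joint_efforts': array([ 7.44212539e-04, -4.45872867e+01, -3.52243245e+01, -8.86796556e-05,
        4.08734384e-03, -2.71199519e-05]), 'eef_pos': array([0.15574677, 0.55294141, 0.20036784]), 'eef_rot': array([-2.71292173e-04,  1.36966923e-01,  9.90575300e-01, -7.50222395e-04]), 'wrist_force': array([-0.31692693,  0.29143716, -0.06359922]), 'torque': array([-0.01443238, -0.00199719,  0.06053222]), 'grasp_force': 0.0, 'opening': 1.0004778694025824}
```

View pics/top0.png

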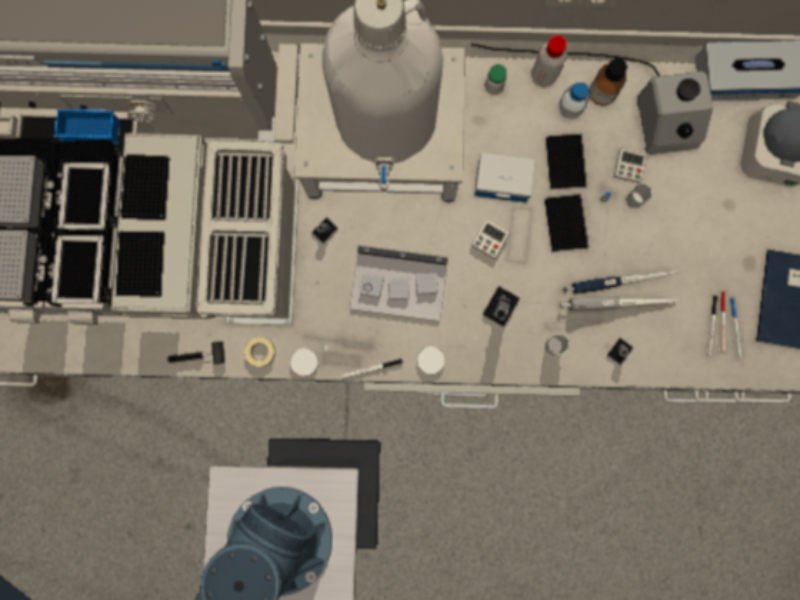

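View pics/scene0.png

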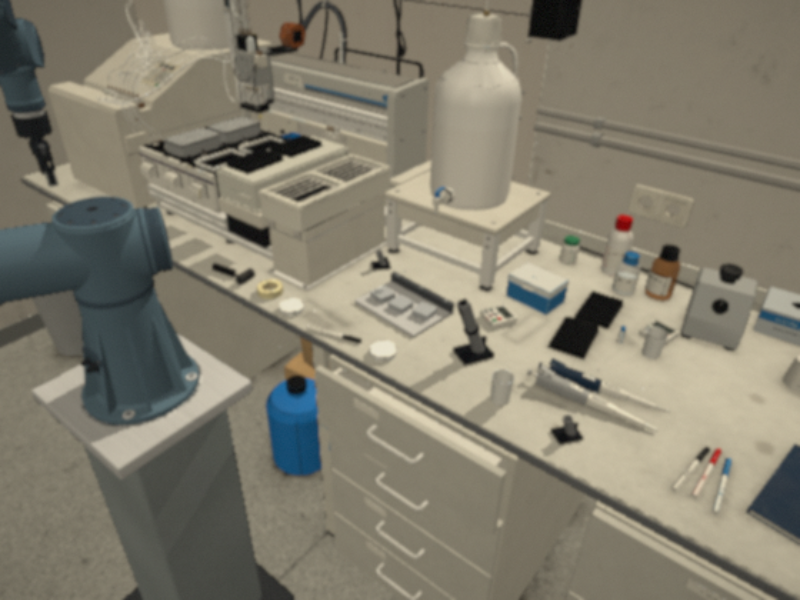

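The top view shows the plate at about (398,288), with the ringed coupon on the left at (370,287). The probe and rest are at (500,303), and the petri dishes and marker lie in front. Next I'll measure rough world positions.

```bash
python3 - <<'E'
from h import *
c=load("pics/top0.npy"); s=.7
for n,u,v,z in [("ringed",370,287,.026),("mid",399,291,.026),("right",427,285,.026),("fenceL",358,249,.032),("fenceR",447,260,.032),("plateNL",352,313,.01),("plateNR",440,323,.01),("foot",501,306,.012),("probetop",504,301,.17),("petriL",303,362,.015),("petriR",431,361,.015),("markA",343,375,.01),("markB",401,362,.01),("timer",490,239,.019),("beaker",556,345,.03),("standlegL",312,192,0),("standlegR",450,195,0),("leftbox",293,320,.05),("smallrest",324,230,.0)]:
    print(n,onz(c,u*s,v*s,z).round(3))
E
```

```text
ringed [ 0.543 -0.177  0.026]
mid [ 0.535 -0.241  0.026]
right [ 0.55  -0.301  0.026]
fenceL [ 0.625 -0.148  0.032]
fenceR [ 0.606 -0.344  0.032]
plateNL [ 0.486 -0.138  0.01 ]
plateNR [ 0.469 -0.332  0.01 ]
foot [ 0.51  -0.466  0.012]
probetop [ 0.5   -0.452  0.17 ]
petriL [ 0.376 -0.036  0.015]
petriR [ 0.385 -0.314  0.015]
markA [ 0.35  -0.124  0.01 ]
markB [ 0.381 -0.249  0.01 ]
timer [ 0.659 -0.439  0.019]
beaker [ 0.426 -0.584  0.03 ]
standlegL [ 0.761 -0.037  0.   ]
standlegR [ 0.762 -0.35   0.   ]
leftbox [ 0.463 -0.016  0.05 ]
smallrest [ 0.673 -0.068  0.   ]
```

>>> move_arm --plan '[0.8, -1.1, 0.4, 0, 0, 0.05, 1.5, -2.2, 0.8, 0, 0, 0.1, 2.1, -3.3, 1.2, 0, 0, 0.15, 2.6, -4.5, 1.6, 0, 0, 0.18, 3.0, -5.6, 1.6, 0, 0, 0.18, 3.4, -6.7, 1.6, 0, 0, 0.18, 3.6, -7.8, 1.6, 0, 0, 0.18, 3.8, -9, 1.6, 0, 0, 0.18, 4, -10.2, 1.6, 0, 0, 0.18, 4.2, -11.4, 1.6, 0, 0, 0.18]' --grip 0

```text
time_s: 1.35
eef_pos: [0.3655, -0.0164, 0.2812]
eef_rot: [0.0, 0.047, 0.999, -0.0]
wrist_force: [0.9, 0.8, 0.6]
opening: 0.002
grasp_force: 0.0
```

>>> move_arm --plan '[0.4, -1.1, 0, 0, 0, 0, 0.8, -2.2, 0, 0, 0, 0, 1.2, -3.3, 0, 0, 0, 0, 1.6, -4.3, 0, 0, 0, 0, 1.8, -4.9, 0, 0, 0, 0, 1.8, -4.9, 0, 0, 0, 0, 1.8, -4.9, 0, 0, 0, 0]'

```text
time_s: 2.22
eef_pos: [0.4553, -0.2587, 0.2807]
eef_rot: [-0.0, 0.047, 0.999, 0.001]
wrist_force: [-0.6, 0.0, -0.1]
opening: -0.001
grasp_force: 0.0
```

```bash
python3 - <<'E'
from h import *
c=snap("wrist","pics/w1.png"); print(c["fx"],c["cx"],c["cy"],c["origin"],att(c).round(3)); print(ctrl.get_obs()["eef_pos"])
E
```

```text
325.19226210127806 275.4073165349946 205.9577751026181 [ 0.3795452  -0.25186304  0.45240895] [[ 0.096  0.95   0.299]
 [ 0.995 -0.092 -0.028]
 [ 0.001  0.3   -0.954]]
[ 0.45537285 -0.25838359  0.2810051 ]
```

View pics/w1.png

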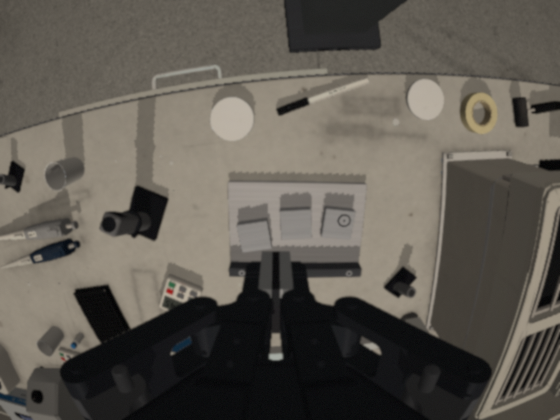

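The plate is centred near (297,222). The ringed coupon is at (338,221), the middle one at (295,223), and the third, slightly turned, at (254,235). The probe and rest are at (125,220). I'll enlarge this area.

```bash
python3 - <<'E'
from h import *
im=cv2.imread("pics/w1.png")
a=cv2.resize(im[175:285,220:380],(800,550),interpolation=cv2.INTER_CUBIC)
a=cv2.convertScaleAbs(a,alpha=1.5,beta=-60)
cv2.imwrite("pics/w1c.png",a)
E
```

```text
(no output)
```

View pics/w1c.png

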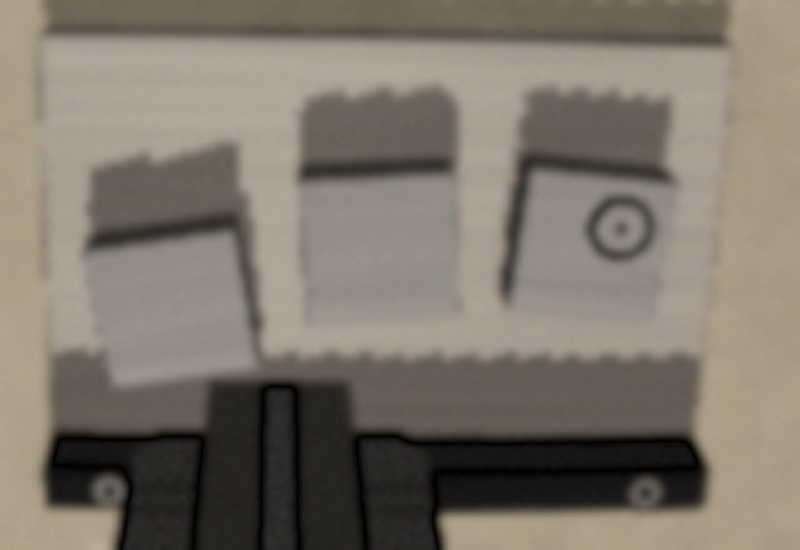

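```bash
python3 - <<'E'
from h import *
c=load("pics/w1.npy")
P=lambda u,v,z: onz(c,220+u/5-.4,175+v/5-.4,z,True)
nl=P(728,47,.01);nr=P(42,38,.01);fl=P(690,439,.032);fr=P(58,437,.032)
print(nl,nr,fl,fr)
y=nl-nr; yaw=np.arctan2(-y[0],y[1]); y2=fl-fr; print("yaw",yaw,np.arctan2(-y2[0],y2[1]),np.linalg.norm(y[:2]))
print("tool",R.from_matrix(q2R(ctrl.get_obs()["eef_rot"])).as_matrix().round(3)[:,1])
ex=np.array([np.cos(yaw),np.sin(yaw)]);ey=np.array([-ex[1],ex[0]])
o=(nl+nr)[:2]/2+.07*ex
print("origin",o,"fence x", [(f[:2]-o)@ex for f in (fl,fr)])
for n,q in dict(r=[(90,248),(237,228),(258,370),(113,385)],m=[(303,180),(452,172),(458,318),(308,322)],ring=[(530,168),(672,182),(655,322),(510,302)]).items():
    w=np.array([P(u,v,.026)[:2] for u,v in q]); m=w.mean(0); e=w[1]-w[0]; e2=w[2]-w[3]
    print(n,m,"plate",[(m-o)@ex,(m-o)@ey],"yaw",[np.arctan2(-k[0],k[1])-yaw for k in (e,e2)],np.linalg.norm(e))
print("ringc",P(621,229,.026))
E
```

```text
[ 0.49753551 -0.13338543  0.01      ] [ 0.47679857 -0.32779475  0.01      ] [ 0.61021653 -0.1511928   0.032     ] [ 0.59021372 -0.33647412  0.032     ]
yaw -0.10626458417645189 -0.10754259895547748 0.1955121660480964
tool [0.094 0.996 0.001]
origin [ 0.55677218 -0.23801462] fence x [np.float64(0.04393415177304866), np.float64(0.04369598364997699)]
r [ 0.55540752 -0.29834493] plate [np.float64(0.0050419488783468094), np.float64(-0.06013474539727977)] yaw [np.float64(0.15578689473772311), np.float64(0.12939974024751955)] 0.04191067219370688
m [ 0.54285491 -0.23857678] plate [np.float64(-0.013779140097878303), np.float64(-0.0020351178104838353)] yaw [np.float64(0.06603073885082122), np.float64(0.03442632037594845)] 0.041322081716339845
ring [ 0.54757658 -0.17832068] plate [np.float64(-0.01547515218991432), np.float64(0.0583818867006624)] yaw [np.float64(-0.09138988847111935), np.float64(-0.1462982329011972)] 0.04127276975660032
ringc [ 0.54368206 -0.16994562  0.026     ]
```

>>> move_arm --plan '[0.3, 0.6, -1, 0, 0, -0.01, 0.6, 1.2, -2, 0, 0, -0.01, 0.92, 1.7, -3.1, 0, 0, -0.01, 0.92, 1.7, -4.2, 0, 0, -0.01, 0.92, 1.7, -4.8, 0, 0, -0.01, 0.92, 1.7, -5.3, 0, 0, -0.01, 0.92, 1.7, -5.3, 0, 0, -0.01]'

```text
time_s: 3.15
eef_pos: [0.4999, -0.1724, 0.0148]
eef_rot: [-0.002, 0.052, 0.999, 0.001]
wrist_force: [-0.2, -0.2, -0.6]
opening: -0.001
grasp_force: 0.0
```

>>> move_arm --plan '[0.15, -0.016, 0, 0, 0, 0, 0.3, -0.032, 0, 0, 0, 0, 0.42, -0.045, 0, 0, 0, 0, 0.54, -0.058, 0, 0, 0, 0, 0.66, -0.07, 0, 0, 0, 0, 0.78, -0.083, 0, 0, 0, 0, 0.9, -0.096, 0, 0, 0, 0, 1.0, -0.107, 0, 0, 0, 0, 1.1, -0.118, 0, 0, 0, 0]'

```text
time_s: 4.28
eef_pos: [0.5569, -0.1803, 0.0161]
eef_rot: [-0.0, 0.052, 0.999, 0.0]
wrist_force: [1.0, -0.1, 0.2]
opening: 0.002
grasp_force: 0.0
```

>>> move_arm --plan '[0.04, -0.004, 0, 0, 0, 0, 0.08, -0.008, 0, 0, 0, 0, 0.1, -0.01, 0, 0, 0, 0, 0.1, -0.01, 0, 0, 0, 0]'

```text
time_s: 4.78
eef_pos: [0.5616, -0.1808, 0.0162]
eef_rot: [-0.0, 0.052, 0.999, -0.0]
wrist_force: [0.3, 0.2, 0.6]
opening: 0.0
grasp_force: 0.0
```

```bash
python3 - <<'E'
from h import *
print(ctrl.get_obs()["wrist_force"])
c=snap("wrist","pics/w2.png")
im=cv2.imread("pics/w2.png"); cv2.imwrite("pics/w2c.png",cv2.resize(im[100:340,120:440],(800,600),interpolation=cv2.INTER_CUBIC))
E
```

```text
[0.29893478 0.24991028 0.57973154]
```

View pics/w2c.png

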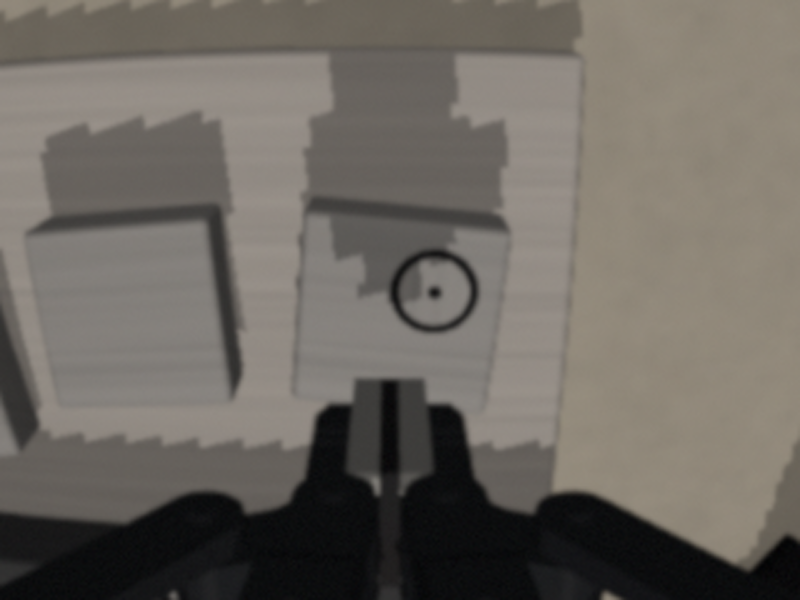

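```bash
cat >> h.py <<'E'
def tri(*obs):
    A=np.zeros((3,3));b=np.zeros(3)
    for c,u,v,f in obs:
        d=ray(c,u,v,f);d/=np.linalg.norm(d);M=np.eye(3)-np.outer(d,d);A+=M;b+=M@np.array(c["origin"])
    p=np.linalg.solve(A,b)
    return p,[np.linalg.norm(np.cross(ray(c,u,v,f)/np.linalg.norm(ray(c,u,v,f)),p-np.array(c["origin"]))) for c,u,v,f in obs]
E
python3 - <<'E'
from h import *
a=load("pics/w1.npy");b=load("pics/w2.npy");t=load("pics/top0.npy");s=load("pics/scene0.npy")
r1=(a,220+621/5-.4,175+229/5-.4,True); r2=(b,120+433/2.5-.3,100+291/2.5-.3,True)
print(b["origin"],tri(r1,r2))
print("with top petriR", tri((t,431*.7,361*.7,False),(a,231,118,True)))
print("scene petriR", tri((s,383*.7,350*.7,False),(a,231,118,True)))
print("top-scene petriR", tri((s,383*.7,350*.7,False),(t,431*.7,361*.7,False)))
print("top-scene petriL", tri((s,290*.7,306*.7,False),(t,303*.7,362*.7,False)))
print("top-w petriL", tri((a,425,99,True),(t,303*.7,362*.7,False)))
E
```

```text
[ 0.48584468 -0.17307746  0.18784013] (array([ 0.54333912, -0.16996529,  0.02623118]), [np.float64(0.00024043563507572147), np.float64(0.00024043563507579338)])
with top petriR (array([ 0.38758411, -0.31547742, -0.01307382]), [np.float64(0.0010684823283287712), np.float64(0.0010684823283287524)])
scene petriR (array([ 0.38759003, -0.31210471,  0.00968005]), [np.float64(0.0008110369399684512), np.float64(0.0008110369399686433)])
top-scene petriR (array([ 0.3848889 , -0.31391777,  0.01215585]), [np.float64(0.0004936543382545056), np.float64(0.0004936543382546711)])
top-scene petriL (array([ 0.3749956 , -0.03469645,  0.01036518]), [np.float64(0.0013977082105880087), np.float64(0.001397708210588042)])
top-w petriL (array([ 0.37732175, -0.03518381,  0.00834251]), [np.float64(0.0012141684005280932), np.float64(0.0012141684005281346)])
```

The ring's dot is at crop (433,291) and triangulates to where it was before. The coupon has not moved, and the finger tips at (390,380) and their shadow suggest the fingers passed above it. I'll back off and feel downward.

>>> move_arm --plan '[-0.6, 0.06, 0, 0, 0, 0, -1.2, 0.13, 0, 0, 0, 0, -1.2, 0.13, 0, 0, 0, 0, -1.2, 0.13, -0.05, 0, 0, 0, -1.2, 0.13, -0.1, 0, 0, 0, -1.2, 0.13, -0.14, 0, 0, 0, -1.2, 0.13, -0.14, 0, 0, 0]'

```text
time_s: 5.7
eef_pos: [0.5017, -0.1742, 0.0088]
eef_rot: [-0.0, 0.052, 0.999, 0.0]
wrist_force: [0.0, 0.6, 0.6]
opening: -0.002
grasp_force: 0.0
```

```bash
python3 - <<'E'
from h import *
c=snap("scene","pics/s2.png");o=ctrl.get_obs();print(o["wrist_force"],o["eef_pos"])
im=cv2.imread("pics/s2.png"); cv2.imwrite("pics/s2c.png",cv2.resize(im[130:280,190:390],(800,600),interpolation=cv2.INTER_CUBIC))
w=snap("wrist","pics/w3.png")
im=cv2.imread("pics/w3.png"); cv2.imwrite("pics/w3c.png",cv2.resize(im[100:340,120:440],(800,600),interpolation=cv2.INTER_CUBIC))
E
```

```text
[-0.14957412 -0.52586154  0.4553521 ] [ 0.50172569 -0.17427732  0.0089442 ]
```

View pics/s2c.png

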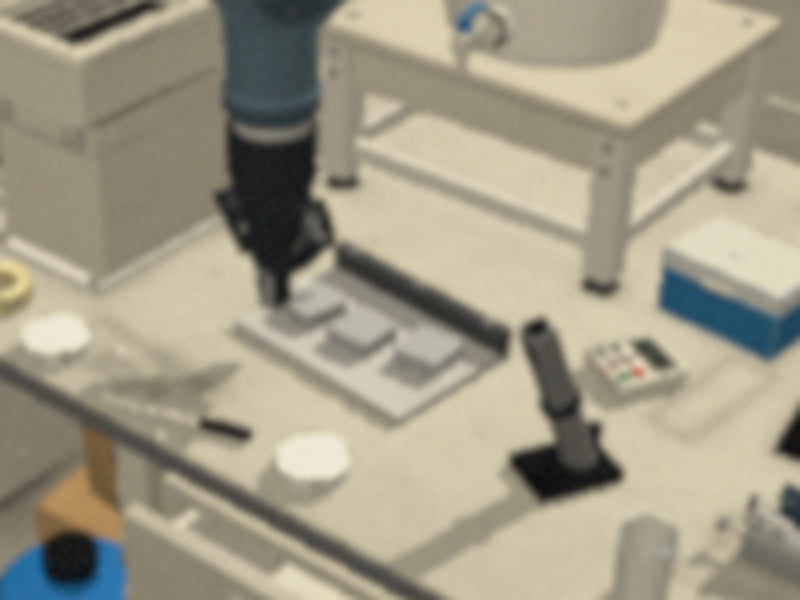

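The tip sits at crop (275,303), just behind the ringed coupon and seemingly above the plate. I'll compare that with the projected TCP.

```bash
python3 - <<'E'
from h import *
c=load("pics/s2.npy")
for z in (.009,.02,.03,.04,.05):
    p=att(c).T@(np.array([.5017,-.1743,z])-np.array(c["origin"])); u=c["fx"]*p[0]/p[2]+c["cx"];v=c["fy"]*p[1]/p[2]+c["cy"]
    print(z,(u-190)*4,(v-130)*4)
E
```

```text
0.009 274.3132137553057 333.0175410020237
0.02 274.2094450889524 322.4123969537726
0.03 274.1143559255231 312.6942969623925
0.04 274.01854014988317 302.9019372986621
0.05 273.9219894016121 293.03446352875153
```

View pics/w3c.png

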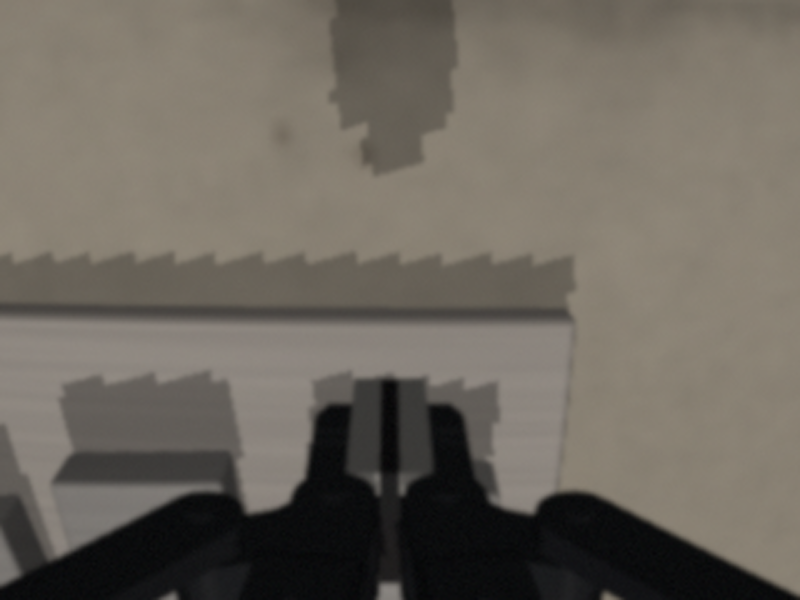

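The tip is seen at z≈0.04 while the reported TCP z is 0.009. The real fingertips are therefore about 30 mm short of the reported TCP. I'll feel down for the plate.

>>> move_arm --plan '[0, 0, -0.15, 0, 0, 0, 0, 0, -0.3, 0, 0, 0, 0, 0, -0.4, 0, 0, 0, 0, 0, -0.44, 0, 0, 0, 0, 0, -0.44, 0, 0, 0]'

```text
time_s: 6.42
eef_pos: [0.5015, -0.1743, -0.013]
eef_rot: [-0.0, 0.052, 0.999, 0.0]
wrist_force: [-0.6, 0.0, -0.0]
opening: -0.001
grasp_force: 0.0
```

>>> move_arm --plan '[0, 0, -0.03, 0, 0, 0, 0, 0, -0.06, 0, 0, 0, 0, 0, -0.06, 0, 0, 0]'

```text
time_s: 6.8
eef_pos: [0.5016, -0.1743, -0.0159]
eef_rot: [-0.0, 0.052, 0.999, 0.0]
wrist_force: [-0.6, -0.3, 0.2]
opening: -0.001
grasp_force: 0.0
```

```bash
python3 - <<'E'
from h import *
w=snap("wrist","pics/w4.png");c=snap("scene","pics/s4.png")
im=cv2.imread("pics/s4.png")[190:225,240:290]; a=cv2.resize(im,(500,350),interpolation=cv2.INTER_CUBIC)
b=cv2.resize(cv2.imread("pics/w4.png")[100:310,120:400],(467,350))
a=cv2.resize(a,(333,350)); cv2.imwrite("pics/m4.png",np.hstack([a,b]))
E
```

```text
(no output)
```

View pics/m4.png

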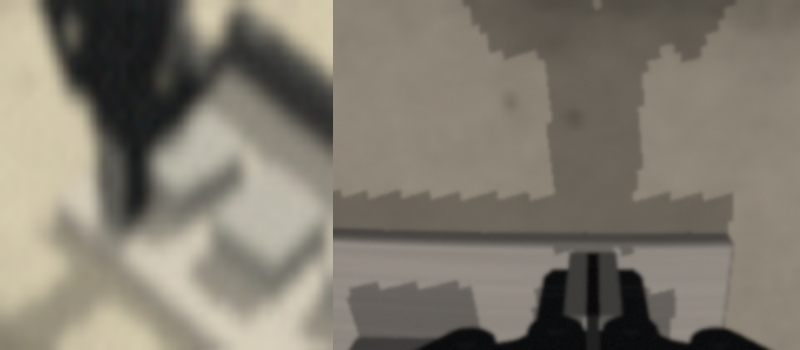

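The tip at left-panel (122,225) is now nearly on the plate, behind the coupon, with no contact force. That height works for pushing.

>>> move_arm --plan '[0.12, -0.013, 0, 0, 0, 0, 0.24, -0.026, 0, 0, 0, 0, 0.36, -0.038, 0, 0, 0, 0, 0.48, -0.051, 0, 0, 0, 0, 0.6, -0.064, 0, 0, 0, 0, 0.72, -0.077, 0, 0, 0, 0, 0.84, -0.09, 0, 0, 0, 0, 0.96, -0.102, 0, 0, 0, 0, 1.06, -0.113, 0, 0, 0, 0, 1.12, -0.119, 0, 0, 0, 0]'

```text
time_s: 8.15
eef_pos: [0.558, -0.1803, -0.0159]
eef_rot: [-0.0, 0.052, 0.999, -0.0]
wrist_force: [-2.4, 0.6, 0.7]
opening: 0.002
grasp_force: 1.0
```

>>> move_arm --plan '[0.04, -0.004, 0, 0, 0, 0, 0.08, -0.008, 0, 0, 0, 0, 0.12, -0.012, 0, 0, 0, 0, 0.12, -0.012, 0, 0, 0, 0]'

```text
time_s: 8.65
eef_pos: [0.5613, -0.1804, -0.0161]
eef_rot: [-0.003, 0.052, 0.999, 0.001]
wrist_force: [-10.1, 1.4, 7.3]
opening: 0.003
grasp_force: 5.0
```

>>> move_arm --plan '[-0.5, 0.05, 0, 0, 0, 0, -1.12, 0.12, 0, 0, 0, 0, -1.2, 0.12, 0, 0, 0, 0, -1.26, -0.48, 0, 0, 0, 0, -1.3, -1.07, 0, 0, 0, 0, -1.3, -1.07, 0, 0, 0, 0]'

```text
time_s: 9.4
eef_pos: [0.5002, -0.2372, -0.015]
eef_rot: [0.001, 0.054, 0.999, -0.001]
wrist_force: [-0.2, 0.2, 0.4]
opening: -0.002
grasp_force: 0.0
```

>>> move_arm --plan '[0.14, -0.015, 0, 0, 0, 0, 0.26, -0.028, 0, 0, 0, 0, 0.38, -0.04, 0, 0, 0, 0, 0.5, -0.053, 0, 0, 0, 0, 0.62, -0.066, 0, 0, 0, 0, 0.74, -0.079, 0, 0, 0, 0, 0.86, -0.092, 0, 0, 0, 0, 0.98, -0.104, 0, 0, 0, 0, 1.06, -0.113, 0, 0, 0, 0, 1.12, -0.119, 0, 0, 0, 0]'

```text
time_s: 10.65
eef_pos: [0.5548, -0.2404, -0.0158]
eef_rot: [-0.0, 0.052, 0.999, -0.0]
wrist_force: [-1.1, -0.0, 0.2]
opening: -0.001
grasp_force: 0.8
```

>>> move_arm --plan '[0.03, -0.003, 0, 0, 0, 0, 0.06, -0.006, 0, 0, 0, 0, 0.08, -0.008, 0, 0, 0, 0, 0.08, -0.008, 0, 0, 0, 0]'

```text
time_s: 11.15
eef_pos: [0.5548, -0.2401, -0.0161]
eef_rot: [-0.004, 0.052, 0.999, 0.001]
wrist_force: [-15.3, -0.2, 11.4]
opening: 0.004
grasp_force: 7.9
```

>>> move_arm --plan '[-0.5, 0.05, 0, 0, 0, 0, -0.97, 0.1, 0, 0, 0, 0, -0.97, 0.1, 0, 0, 0, 0, -1.04, -0.5, 0, 0, 0, 0, -1.1, -1.06, 0, 0, 0, 0, -1.1, -1.06, 0, 0, 0, 0]'

```text
time_s: 11.9
eef_pos: [0.505, -0.2963, -0.0151]
eef_rot: [0.001, 0.054, 0.999, -0.001]
wrist_force: [-0.3, -0.3, 0.4]
opening: 0.002
grasp_force: 0.0
```

>>> move_arm --plan '[0.14, -0.015, 0, 0, 0, 0, 0.26, -0.028, 0, 0, 0, 0, 0.38, -0.04, 0, 0, 0, 0, 0.5, -0.053, 0, 0, 0, 0, 0.62, -0.066, 0, 0, 0, 0, 0.74, -0.079, 0, 0, 0, 0, 0.84, -0.09, 0, 0, 0, 0, 0.92, -0.098, 0, 0, 0, 0, 0.92, -0.098, 0, 0, 0, 0]'

```text
time_s: 13.02
eef_pos: [0.5485, -0.2985, -0.016]
eef_rot: [-0.001, 0.052, 0.999, 0.0]
wrist_force: [-4.8, 0.6, 3.0]
opening: 0.002
grasp_force: 3.0
```

>>> move_arm --plan '[0.03, -0.003, 0, 0, 0, 0, 0.05, -0.006, 0, 0, 0, 0, 0.05, -0.006, 0, 0, 0, 0]'

```text
time_s: 13.4
eef_pos: [0.5484, -0.2984, -0.016]
eef_rot: [-0.004, 0.052, 0.999, 0.001]
wrist_force: [-14.7, 1.6, 11.2]
opening: 0.004
grasp_force: 8.0
```

>>> move_arm --plan '[-0.4, 0.04, 0, 0, 0, 0, -0.8, 0, 0.4, 0, 0, 0, -1.2, 0, 1.5, 0, 0, 0, -1.6, 0, 2.7, 0, 0, 0, -2, -0.5, 3.9, 0, 0, 0, -2.4, -1.2, 4.9, 0, 0, 0, -2.4, -1.6, 6, 0, 0, 0, -2.4, -1.6, 6.4, 0, 0, 0, -2.4, -1.6, 6.4, 0, 0, 0]' --grip 60

```text
time_s: 14.52
eef_pos: [0.4329, -0.3803, 0.3067]
eef_rot: [0.002, 0.053, 0.999, -0.002]
wrist_force: [-0.2, 0.6, -0.3]
opening: 0.701
grasp_force: 0.0
```

```bash
python3 - <<'E'
from h import *
w=snap("wrist","pics/w5.png");c=snap("top","pics/t5.png");s=snap("scene","pics/s5.png"); print(w["origin"])
im=cv2.imread("pics/w5.png")
a=im[100:310,80:360]; a=cv2.resize(a,(800,600),interpolation=cv2.INTER_CUBIC)
cv2.imwrite("pics/w5c.png",cv2.convertScaleAbs(a,alpha=1.5,beta=-20))
E
```

```text
[ 0.35652824 -0.37177991  0.47803438]
```

View pics/w5c.png

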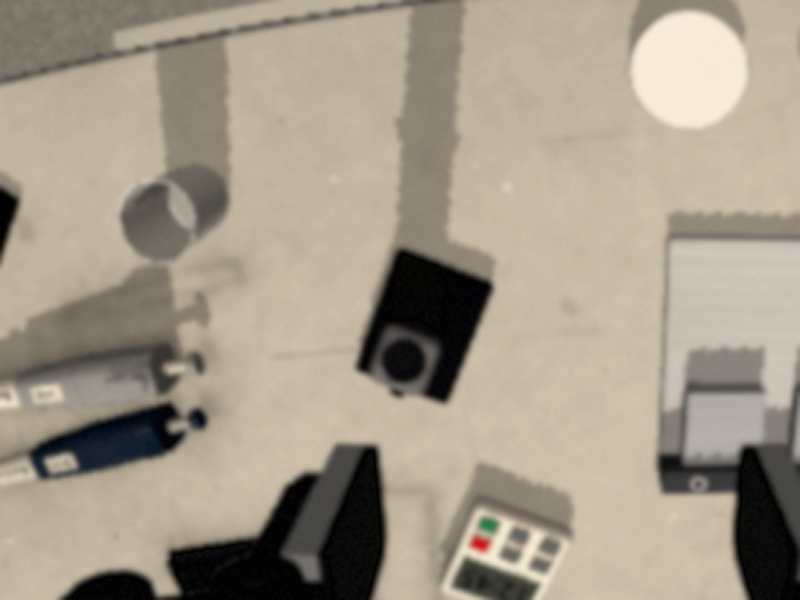

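```bash
python3 - <<'E'
from h import *
w=load("pics/w5.npy");s=load("pics/s5.npy")
k=280/800
f=lambda u,v:(80+u*k-.3,100+v*k-.3)
F=np.array([onz(w,*f(*p),.012,True)[:2] for p in [(402,248),(493,285),(448,402),(358,370)]])
print(F, [np.linalg.norm(F[i]-F[(i+1)%4]) for i in range(4)], F.mean(0))
e=F[3]-F[0]+F[2]-F[1]; e/=np.linalg.norm(e); print("rest x yaw",np.arctan2(e[1],e[0]))
ax=np.array([-np.sin(.35)*e[0],-np.sin(.35)*e[1],np.cos(.35)])
cw=(w,*f(404,361),True)
a=load("pics/w1.npy")
p,err=tri(cw,(s,190+538/4-.4,130+329/4-.4,False)); print("cap",p,err)
p2=onz(w,*f(404,361),.149,True); print("cap@.149",p2)
print("axis",ax,"origin from p2",p2-.129*ax,"mouth",p2-.084*ax, "foot hit", p2-ax*(p2[2]-.012)/ax[2])
im=cv2.imread("pics/w1.png"); cv2.imwrite("pics/w1p.png",cv2.convertScaleAbs(cv2.resize(im[180:245,90:180],(540,390),interpolation=cv2.INTER_CUBIC),alpha=1.8))
im=cv2.imread("pics/s5.png"); cv2.imwrite("pics/pr.png",np.hstack([cv2.imread("pics/w1p.png")[:, :400],cv2.convertScaleAbs(cv2.resize(im[200:258,310:368],(390,390),interpolation=cv2.INTER_CUBIC),alpha=1.8)]))
E
```

```text
[[ 0.46547762 -0.46787144]
 [ 0.49061071 -0.42285015]
 [ 0.5545233  -0.45630069]
 [ 0.53089527 -0.50336998]] [np.float64(0.0515615082013878), np.float64(0.07213707798914001), np.float64(0.05266689249275592), np.float64(0.07442859115122843)] [ 0.51037673 -0.46259807]
rest x yaw -0.48979449576220574
cap [ 0.47878642 -0.44645237  0.14475529] [np.float64(0.0005757024163933502), np.float64(0.0005757024163933502)]
cap@.149 [ 0.47769142 -0.44591064  0.149     ]
axis [-0.30258316  0.16131441  0.93937271] origin from p2 [ 0.51672465 -0.4667202   0.02782092] mouth [ 0.50310841 -0.45946105  0.07009269] foot hit [ 0.52182076 -0.46943705  0.012     ]
```

View pics/pr.png

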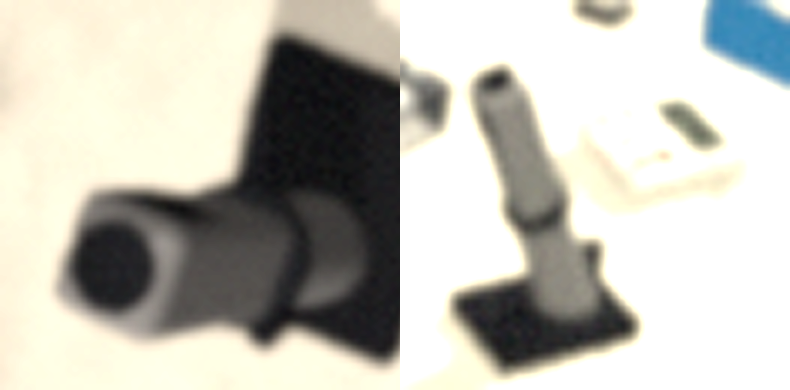

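Left panel: cap at (113,262), with the square handle aligned to the foot. Right panel: cap at (493,78). I'll work out the approach numbers.

```bash
python3 - <<'E'
from h import *
w=load("pics/w5.npy");s=load("pics/s5.npy");a=load("pics/w1.npy");k=.35
p,err=tri((w,80+404*k-.3,100+361*k-.3,True),(s,323.8,211.6,False),(a,108.5,223.3,True)); print(p,err)
o=ctrl.get_obs();R0=q2R(o["eef_rot"]);print(R0.round(3))
yaw=-.49; ey=np.array([-np.sin(yaw),np.cos(yaw),0]); ex=np.array([np.cos(yaw),np.sin(yaw),0])
ax=-np.sin(.35)*ex+np.cos(.35)*np.array([0,0,1])
z=-ax; x=np.cross(ey,z); T=np.c_[x,ey,z]
print("rotvec",R.from_matrix(T@R0.T).as_rotvec())
tgt=p-.074*ax
print("pre",(tgt+.1*ax-o["eef_pos"])/.05,"tgt from pre",-.1*ax/.05, o["eef_pos"])
E
```

```text
[ 0.47786403 -0.44614026  0.14618697] [np.float64(0.0008761199612065465), np.float64(0.0008416476839202021), np.float64(0.00022196864264244763)]
[[-0.995  0.104 -0.002]
 [ 0.104  0.995  0.002]
 [ 0.002  0.002 -1.   ]]
rotvec [-0.10587743 -0.33796017 -0.38198195]
pre [ 0.76378341 -1.27973785 -2.63038454] tgt from pre [ 0.60510001 -0.32275317 -1.87874543] [ 0.43180856 -0.37795757  0.30212989]
```

>>> move_arm --plan '[0.15, -0.3, -0.3, -0.02, -0.07, -0.08, 0.3, -0.6, -0.6, -0.045, -0.14, -0.16, 0.45, -0.9, -1.0, -0.065, -0.2, -0.23, 0.6, -1.1, -1.5, -0.09, -0.28, -0.32, 0.76, -1.28, -2.0, -0.106, -0.338, -0.382, 0.76, -1.28, -2.63, -0.106, -0.338, -0.382, 0.76, -1.28, -2.63, -0.106, -0.338, -0.382, 0.76, -1.28, -2.63, -0.106, -0.338, -0.382]' --grip 70

```text
time_s: 15.68
eef_pos: [0.4705, -0.4428, 0.1729]
eef_rot: [0.17, 0.239, 0.955, -0.043]
wrist_force: [0.0, 0.3, 0.4]
opening: 0.822
grasp_force: 0.0
```

```bash
python3 - <<'E'
from h import *
w=snap("wrist","pics/w6.png")
o=ctrl.get_obs();print(o["eef_pos"],q2R(o["eef_rot"]).round(3),w["origin"])
im=cv2.imread("pics/w6.png")
a=im[120:330,130:410]; a=cv2.resize(a,(800,600),interpolation=cv2.INTER_CUBIC)
cv2.imwrite("pics/w6c.png",cv2.convertScaleAbs(a,alpha=1.7,beta=0))
E
```

```text
[ 0.47074451 -0.44332587  0.17382529] [[-0.828  0.471  0.304]
 [ 0.441  0.882 -0.165]
 [-0.346 -0.003 -0.938]] [ 0.35510714 -0.38074875  0.30744842]
```

View pics/w6c.png

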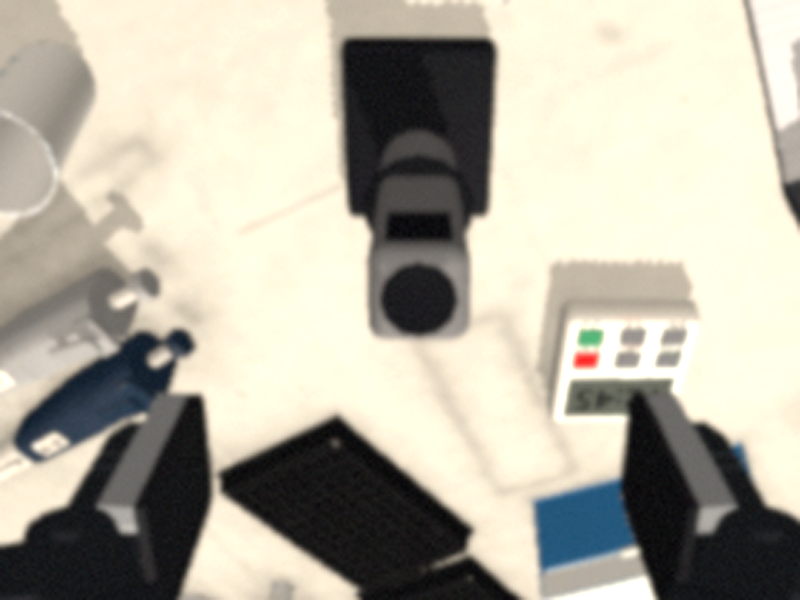

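The cap is at (418,298), midway between the finger pads (205 and 630), and the handle is square to the fingers. That makes 11 pictures viewed, one over the limit of 10, so I'll work by numbers only from here.

```bash
python3 - <<'E'
from h import *
w=load("pics/w5.npy");s=load("pics/s5.npy");a=load("pics/w1.npy");b=load("pics/w6.npy");k=.35
p,err=tri((w,80+404*k-.3,100+361*k-.3,True),(b,276.,224.,True),(s,323.8,211.6,False)); print(p,np.round(err,4))
p,err=tri((w,80+404*k-.3,100+361*k-.3,True),(b,276.,224.,True)); print(p,np.round(err,4))
o=ctrl.get_obs();T=q2R(o["eef_rot"])
print("cap in tool frame",T.T@(p-o["eef_pos"]))
E
```

```text
[ 0.47795109 -0.44622267  0.14622205] [0.0008 0.0003 0.001 ]
[ 0.47914541 -0.4469897   0.14487348] [0.0002 0.0002]
cap in tool frame [0.00144453 0.00081017 0.03032265]
```

>>> move_arm --plan '[0.15, -0.08, -0.47, 0, 0, 0, 0.3, -0.16, -0.94, 0, 0, 0, 0.45, -0.24, -1.41, 0, 0, 0, 0.6, -0.32, -1.88, 0, 0, 0, 0.6, -0.32, -1.88, 0, 0, 0, 0.6, -0.32, -1.88, 0, 0, 0]'

```text
time_s: 16.48
eef_pos: [0.5008, -0.4597, 0.0805]
eef_rot: [0.17, 0.239, 0.955, -0.044]
wrist_force: [0.2, -0.2, 0.5]
opening: 0.823
grasp_force: 0.0
```

>>> move_arm --plan '[0, 0, 0, 0, 0, 0, 0, 0, 0, 0, 0, 0, 0, 0, 0, 0, 0, 0, 0, 0, 0, 0, 0, 0, 0, 0, 0, 0, 0, 0]' --grip 0

```text
time_s: 17.1
eef_pos: [0.5003, -0.4593, 0.0797]
eef_rot: [0.17, 0.239, 0.955, -0.044]
wrist_force: [-2.4, 1.5, 6.0]
opening: 0.272
grasp_force: 58.6
```

>>> move_arm --plan '[-0.06, 0.032, 0.19, 0, 0, 0, -0.12, 0.065, 0.38, 0, 0, 0, -0.21, 0.11, 0.66, 0, 0, 0, -0.3, 0.16, 0.94, 0, 0, 0, -0.39, 0.21, 1.22, 0, 0, 0, -0.51, 0.27, 1.6, 0, 0, 0, -0.605, 0.323, 1.88, 0, 0, 0, -0.605, 0.323, 2.2, 0, 0, 0, -0.605, 0.323, 2.2, 0, 0, 0]'

```text
time_s: 18.23
eef_pos: [0.4706, -0.4439, 0.1911]
eef_rot: [0.171, 0.239, 0.955, -0.045]
wrist_force: [-0.4, -0.1, -1.5]
opening: 0.272
grasp_force: 58.9
```

```bash
python3 - <<'E'
from h import *
o=ctrl.get_obs();print(o["eef_pos"],o["opening"],o["grasp_force"],o["wrist_force"])
T=q2R(o["eef_rot"]);yaw=-.1064;ey=np.array([-np.sin(yaw),np.cos(yaw),0]);z=np.array([0,0,-1.]);D=np.c_[np.cross(ey,z),ey,z]
print(T.round(3),"rotvec",R.from_matrix(D@T.T).as_rotvec())
E
```

```text
[ 0.47058538 -0.44391733  0.19105524] 0.27195011642453853 58.9412784576416 [-0.38275152 -0.143229   -1.50973504]
[[-0.827  0.472  0.305]
 [ 0.441  0.882 -0.167]
 [-0.348 -0.004 -0.938]] rotvec [0.10905286 0.34047718 0.38015276]
```

>>> move_arm --plan '[0, 0.4, 0.2, 0.015, 0.045, 0.05, 0.1, 0.9, 0.4, 0.03, 0.1, 0.11, 0.2, 1.4, 0.4, 0.05, 0.15, 0.17, 0.35, 1.9, 0.4, 0.065, 0.2, 0.23, 0.5, 2.4, 0.4, 0.08, 0.25, 0.28, 0.65, 3, 0.4, 0.1, 0.31, 0.34, 0.8, 3.5, 0.4, 0.109, 0.34, 0.38, 0.8, 3.5, 0.4, 0.109, 0.34, 0.38, 0.8, 3.5, 0.4, 0.109, 0.34, 0.38]'

```text
time_s: 19.35
eef_pos: [0.5097, -0.2681, 0.2081]
eef_rot: [-0.002, 0.054, 0.999, 0.001]
wrist_force: [-0.6, 0.2, -1.3]
opening: 0.273
grasp_force: 59.0
```

```bash
python3 - <<'E'
from h import *
w=snap("wrist","pics/w7.png"); s=snap("scene","pics/s7.png")
o=ctrl.get_obs();print(o["eef_pos"],q2R(o["eef_rot"]).round(3))
g=cv2.cvtColor(w["pixels"],cv2.COLOR_RGB2GRAY); x0,y0=300,210
c=g[y0:290,x0:400]; k=6
b=cv2.resize(c,None,fx=k,fy=k,interpolation=cv2.INTER_CUBIC)
# ring: dark contour with hole, roundish
th=cv2.adaptiveThreshold(cv2.GaussianBlur(b,(0,0),3),255,cv2.ADAPTIVE_THRESH_MEAN_C,cv2.THRESH_BINARY_INV,101,12)
cs,h=cv2.findContours(th,cv2.RETR_TREE,cv2.CHAIN_APPROX_NONE)
for q in cs:
    if len(q)>20:
        (a,bb),(d1,d2),_=cv2.fitEllipse(q); A=cv2.contourArea(q)
        if A>150 and min(d1,d2)/max(d1,d2)>.75 and A/(np.pi*d1*d2/4)>.85:
            u,v=x0+(a+.5)/k-.5,y0+(bb+.5)/k-.5; print(round(u,1),round(v,1),d1/k,d2/k,onz(w,u,v,.026,True))
E
```

```text
[ 0.50946485 -0.26856701  0.20842603] [[-0.994  0.108 -0.003]
 [ 0.108  0.994  0.002]
 [ 0.003  0.002 -1.   ]]
360.9 232.5 14.306915283203125 16.214214324951172 [ 0.58877296 -0.17342272  0.026     ]
361.3 232.4 10.46414566040039 11.414118448893229 [ 0.58869976 -0.17283672  0.026     ]
```

```bash
python3 - <<'E'
from h import *
w=load("pics/w7.npy");g=cv2.cvtColor(w["pixels"],cv2.COLOR_RGB2GRAY)
print("cols",list(range(258,296,2)))
for v in range(186,244,2): print(v,g[v,258:296:2])
o=np.array(w["origin"]);T=q2R([-.002,.054,.999,.001]);tcp=np.array([.5094,-.2685,.2082])
def pj(p):
    d=att(w).T@(p-o);t=np.arctan2(np.hypot(d[0],d[1]),d[2]);n=np.hypot(d[0],d[1]);return w["cx"]+w["fx"]*t*d[0]/n,w["cy"]+w["fy"]*t*d[1]/n
for n,p in dict(tip=[0,0,.0707],tip_m5=[-.008,0,.0707],nose_near=[-.008,0,.0587],collar_near=[-.017,0,.0137],collar_L=[0,-.017,.011],collar_Rt=[0,.017,.011]).items():
    print(n,np.round(pj(tcp+T@np.array(p)),1),np.round(pj(tcp+T@(np.array(p)*[-1,1,1])),1))
E
```

```text
cols [258, 260, 262, 264, 266, 268, 270, 272, 274, 276, 278, 280, 282, 284, 286, 288, 290, 292, 294]
186 [149 150 150 149 150 149 149 150 150 149 150 149 149 150 149 150 150 149
 149]
188 [149 149 150 150 150 149 150 150 150 150 150 150 151 151 151 151 151 151
 151]
190 [149 149 150 150 149 150 149 150 150 150 150 150 150 151 151 151 151 151
 151]
192 [149 149 149 149 149 150 149 150 150 150 150 149 151 150 150 149 149 149
 150]
194 [150 151 150 150 150 150 151 151 151 150 150 150 151 151 151 152 151 151
 151]
196 [151 151 151 151 151 151 151 151 150 150 151 151 151 151 150 151 150 151
 151]
198 [147 148 148 148 148 147 147 147 148 148 148 147 148 148 147 148 148 147
 147]
200 [130 144 147 142 132 135 149 148 144 142 144 148 147 135 136 147 144 138
 129]
202 [107 123 124 114 108 121 136 120 103  95 103 117 130 117 114 126 117 110
 106]
204 [106 107 106 106 105 109  96  69  63  65  67  71  83  96 105 106 106 104
 105]
206 [107 106 107 107 103  78  61  56  55  55  56  60  63  73  95 106 105 106
 105]
208 [106 107 106 106  94  56  48  46  47  50  47  49  52  59  82 104 105 105
 105]
210
[... 647 characters left out ...]
44 44 45 45 45 44 45 45 46 46 45 45 44]
230 [41 44 45 46 44 44 45 46 45 45 45 46 46 46 45 47 45 45 45]
232 [42 45 45 46 46 46 44 45 46 45 44 46 46 46 46 45 47 45 44]
234 [42 43 46 45 45 46 45 45 45 46 45 46 46 45 45 45 46 45 44]
236 [43 44 44 45 44 45 45 45 46 46 45 47 46 45 46 45 46 45 45]
238 [43 44 45 45 44 44 45 45 46 47 46 45 46 45 46 46 45 47 45]
240 [43 44 46 44 44 46 45 46 46 46 45 46 46 46 46 45 47 45 45]
242 [42 46 45 45 47 45 46 45 46 45 45 45 45 46 46 46 46 46 46]
tip [275.3 205.2] [275.3 205.2]
tip_m5 [275.3 214.9] [275.3 195.4]
nose_near [275.3 220.1] [275.3 199.8]
collar_near [275.3 257.7] [275.2 206.7]
collar_L [247.3 234.6] [247.3 234.6]
collar_Rt [303.2 234.6] [303.2 234.6]
```

>>> move_arm --plan '[0.25, 0.3, 0, 0, 0, 0, 0.6, 0.75, 0, 0, 0, 0, 1.0, 1.2, -0.4, 0, 0, 0, 1.3, 1.6, -0.8, 0, 0, 0, 1.54, 1.89, -1.2, 0, 0, 0, 1.54, 1.89, -1.6, 0, 0, 0, 1.54, 1.89, -1.6, 0, 0, 0, 1.54, 1.89, -1.6, 0, 0, 0]'

```text
time_s: 20.45
eef_pos: [0.5869, -0.1743, 0.1292]
eef_rot: [-0.001, 0.054, 0.999, 0.001]
wrist_force: [0.1, 0.0, -1.5]
opening: 0.275
grasp_force: 59.0
```

```bash
python3 - <<'E'
from h import *
w=snap("wrist","pics/w8.png")
o=ctrl.get_obs();print(o["eef_pos"],q2R(o["eef_rot"])[:,2].round(4),o["wrist_force"])
g=cv2.cvtColor(w["pixels"],cv2.COLOR_RGB2GRAY)
def pj(p):
    d=att(w).T@(np.array(p)-np.array(w["origin"]));n=np.hypot(d[0],d[1]);t=np.arctan2(n,d[2]);return w["cx"]+w["fx"]*t*d[0]/n,w["cy"]+w["fy"]*t*d[1]/n
print("ring pred px",pj([.5887,-.1731,.026]))
for v in range(160,224,2): print(v,g[v,246:308:2])
E
```

```text
[ 0.58720501 -0.17441501  0.12967556] [-0.0012  0.0013 -1.    ] [-0.41371806  0.44605071 -2.27815906]
ring pred px (np.float64(277.22282662001464), np.float64(196.59264680244652))
160 [140 112 107 107 108 107 107 108 107 107 108 107 107 107 107 108 108 108
 108 108 109 108 108 108 123 148 151 152 151 152 152]
162 [120 109 109 107 108 108 108 107 108 108 108 107 108 108 108 107 108 108
 108 109 108 109 108 108 114 144 152 152 151 152 152]
164 [114 108 109 108 108 107 108 108 107 108 108 107 109 107 108 108 107 109
 109 107 108 108 108 108 114 144 153 153 153 152 152]
166 [121 108 108 107 107 107 107 107 107 107 107 106 106 106 107 106 107 107
 106 106 106 107 107 108 111 142 150 150 150 150 150]
168 [124 108 107 107 107 106 107 106 106 107 106 106 107 106 106 107 107 106
 106 106 105 106 106 108 125 144 149 149 149 150 150]
170 [124 108 108 107 107 108 108 108 107 108 107 108 107 107 107 107 108 107
 108 109 107 107 108 112 142 151 151 151 152 152 152]
172 [133 110 108 107 109 108 109 109 108 109 108 108 108 108 108 109 108 109
 107 109 109 108 108 112 141 151 153 152 152 153 152]
174
[... 2571 characters left out ...]
  34  75 108 131 119 105 105 106 105 105 106]
214 [120 139 140 140 140 140 135 105  55  18  12  12  14  14  13  14  13  17
  12  14  11  20  49  99 112 106 106 106 106 106 106]
216 [114 133 135 135 134 122  92  44  14  11  10  14  13  12  13  16   9  10
  14  10  13  12  15  34  71  99 106 108 106 107 107]
218 [105 130 136 135 121  72  25  13  10  11  12  11  11  13  14  13  12  13
  13  13  12  10  12  12  19  55  89 104 106 106 105]
220 [ 91 116 131 124  72  20  11  14  15  16  19  15  14  17  15  16  17  16
  16  17  17  16  18  14  11  15  46  88  97  98  99]
222 [ 70  99 104  84  28  14  20  29  36  37  37  37  37  39  37  38  38  37
  38  38  37  38  38  31  22  15  20  45  57  56  57]
```

>>> move_arm --plan '[0, 0, -0.12, 0, 0, 0, 0, 0, -0.24, 0, 0, 0, 0, 0, -0.36, 0, 0, 0, 0, 0, -0.44, 0, 0, 0, 0, 0, -0.5, 0, 0, 0, 0, 0, -0.5, 0, 0, 0]'

```text
time_s: 21.25
eef_pos: [0.5868, -0.1732, 0.1034]
eef_rot: [-0.002, 0.053, 0.999, 0.001]
wrist_force: [0.1, 0.4, -2.1]
opening: 0.274
grasp_force: 59.0
```

>>> move_arm --plan '[0, 0, -0.04, 0, 0, 0, 0, 0, -0.08, 0, 0, 0, 0, 0, -0.08, 0, 0, 0]'

```text
time_s: 21.62
eef_pos: [0.5868, -0.1732, 0.0995]
eef_rot: [-0.001, 0.053, 0.999, 0.001]
wrist_force: [-0.3, 0.1, -1.0]
opening: 0.275
grasp_force: 59.0
```

>>> move_arm --plan '[0, 0, -0.03, 0, 0, 0, 0, 0, -0.06, 0, 0, 0, 0, 0, -0.06, 0, 0, 0]'

```text
time_s: 22.0
eef_pos: [0.5868, -0.1732, 0.0965]
eef_rot: [-0.001, 0.054, 0.999, 0.001]
wrist_force: [-0.5, -0.3, -1.1]
opening: 0.272
grasp_force: 59.0
```

Before contact I'll check how the nose sits against the ring.

```bash
python3 - <<'E'
from h import *
w=snap("wrist","pics/w9.png");o=ctrl.get_obs();print(o["eef_pos"])
def pj(p):
    d=att(w).T@(np.array(p)-np.array(w["origin"]));n=np.hypot(d[0],d[1]);t=np.arctan2(n,d[2]);return w["cx"]+w["fx"]*t*d[0]/n,w["cy"]+w["fy"]*t*d[1]/n
print("ring ctr px",pj([.5887,-.1731,.026]),"ring near in/out",pj([.5812,-.1731,.026]),pj([.5792,-.1731,.026]))
g=cv2.cvtColor(w["pixels"],cv2.COLOR_RGB2GRAY)
for v in range(176,218,2): print(v,g[v,256:300:2])
E
```

```text
[ 0.58684446 -0.17324822  0.09659134]
ring ctr px (np.float64(276.10276678582414), np.float64(208.27269477813212)) ring near in/out (np.float64(275.065360412734), np.float64(199.1190387477722)) (np.float64(274.78572652684596), np.float64(196.6520117774673))
176 [107 106 106 106 107 105 106 106 107 106 106 106 106 106 106 106 106 106
 106 116 141 148]
178 [107 106 106 107 107 107 106 106 107 107 107 106 107 107 107 107 108 107
 108 124 149 151]
180 [108 108 108 107 108 107 107 107 107 108 107 106 108 107 108 107 108 108
 109 124 150 152]
182 [107 107 107 108 107 107 108 107 107 107 108 108 107 108 107 107 108 108
 108 118 146 152]
184 [103 103 104 104 104 103 103 103 103 104 104 104 104 104 104 103 104 104
 105 110 144 153]
186 [ 80  79  79  79  80  80  80  80  79  80  79  80  79  79  79  80  80  80
  80  95 143 154]
188 [ 70  72  71  71  71  71  72  71  71  71  70  71  72  72  71  71  72  71
  72  84 138 151]
190 [ 98  98  99  99  99 101 101 101  98  91  88  90  93 101 103 103 102 103
 102 103 129 148]
192 [133 132 133 134 134 134 134 134 132 109  99  99 111 134 135 136 136 135
 136 
[... 452 characters left out ...]
8  78  78 128 140
 140 137 134 148]
204 [140 139 139 138 131  75  65  82  69  65  66  67  72  82 102  66 100 137
 138 135 130 141]
206 [137 137 137 137 119  46  56  60  58  56  57  58  61  65  76  60  83 134
 136 133 113 110]
208 [136 135 135 136 115  45  49  50  47  49  50  49  49  53  59  54  71 129
 136 131 104 104]
210 [137 138 138 137 115  49  37  35  37  30  27  28  37  39  39  47  75 132
 138 132 107 107]
212 [138 138 134 119  75  29  12  15  13  13  12  13  13  14  15  20  52 110
 135 131 111 107]
214 [138 132 102  55  19  11  11  12  13  15  14  11  13  14  14  11  14  50
  99 123 110 105]
216 [125  92  42  13  11  11   9  16  11  11  11  12  10  14  12  13  13  14
  35  79  98 104]
```

>>> move_arm --plan '[0, 0, -0.03, 0, 0, 0, 0, 0, -0.05, 0, 0, 0, 0, 0, -0.05, 0, 0, 0]'

```text
time_s: 22.42
eef_pos: [0.5868, -0.1732, 0.094]
eef_rot: [-0.001, 0.054, 0.999, 0.001]
wrist_force: [-0.1, -0.1, -1.2]
opening: 0.274
grasp_force: 59.0
```

>>> move_arm --plan '[0, 0, -0.03, 0, 0, 0, 0, 0, -0.06, 0, 0, 0, 0, 0, -0.06, 0, 0, 0]'

```text
time_s: 22.8
eef_pos: [0.5871, -0.1734, 0.0914]
eef_rot: [-0.001, 0.054, 0.999, 0.001]
wrist_force: [0.1, 0.5, 1.3]
opening: 0.273
grasp_force: 59.3
```

>>> move_arm --plan '[0, 0, -0.02, 0, 0, 0, 0, 0, -0.04, 0, 0, 0, 0, 0, -0.04, 0, 0, 0]'

```text
time_s: 23.18
eef_pos: [0.5871, -0.1733, 0.0893]
eef_rot: [-0.001, 0.054, 0.999, 0.001]
wrist_force: [-0.1, -0.3, 1.9]
opening: 0.271
grasp_force: 59.4
```

>>> move_arm --plan '[0, 0, -0.02, 0, 0, 0, 0, 0, -0.036, 0, 0, 0, 0, 0, -0.036, 0, 0, 0, 0, 0, -0.036, 0, 0, 0]'

```text
time_s: 23.68
eef_pos: [0.5871, -0.1733, 0.0875]
eef_rot: [-0.001, 0.054, 0.999, 0.001]
wrist_force: [-0.3, 0.4, 3.0]
opening: 0.271
grasp_force: 59.5
```

```bash
python3 - <<'E'
from h import *
w=snap("wrist","pics/w10.png")
F=[]
for i in range(8): F.append(ctrl.get_obs()["wrist_force"][2]); ctrl.camera("top")
print(np.round(F,2),ctrl.get_obs()["eef_pos"])
def pj(p):
    d=att(w).T@(np.array(p)-np.array(w["origin"]));n=np.hypot(d[0],d[1]);t=np.arctan2(n,d[2]);return np.round((w["cx"]+w["fx"]*t*d[0]/n,w["cy"]+w["fy"]*t*d[1]/n),1)
print(pj([.5887,-.1731,.026]),pj([.5792,-.1731,.026]),"near edge of coupon at flush:")
o=np.array([.557,-.238]);yw=-.1064;ex=np.array([np.cos(yw),np.sin(yw)]);ey=np.array([-ex[1],ex[0]])
print(pj([*(o+.011*ex+.058*ey),.026]))
g=cv2.cvtColor(w["pixels"],cv2.COLOR_RGB2GRAY)
for v in range(184,214,2): print(v,g[v,256:300:2])
# near edges of the three coupons: bright-to-dark rise along v
for yy in (.045,.07,.01,-.01,-.05,-.07):
    for xx in np.arange(0.002,.022,.001):
        pass
    pr=[]
    for xx in np.arange(-.002,.024,.002):
        u,v=pj([*(o+xx*ex+yy*ey),.026]).round().astype(int); pr.append(int(g[v,u]) if 0<=v<420 and 0<=u<560 else -1)
    print(yy,pr)
E
```

```text
[3.5  2.7  3.18 3.38 3.18 3.91 2.81 3.02] [ 0.5869865  -0.17330829  0.08741506]
[276.3 211.5] [274.9 199.5] near edge of coupon at flush:
[263.  194.1]
184 [108 107 107 107 107 107 107 107 106 107 107 107 107 106 107 107 107 108
 107 112 142 151]
186 [105 106 105 106 106 105 105 104 104 105 105 105 104 105 104 105 105 105
 105 108 135 151]
188 [ 85  85  86  87  87  86  85  84  82  83  82  82  83  84  83  82  83  83
  84  88 121 152]
190 [ 70  69  70  70  70  70  70  70  70  70  70  70  70  70  69  70  70  70
  68  72 111 151]
192 [ 88  88  87  88  88  85  83  83  83  83  83  84  83  83  84  86  89  89
  90  90 113 147]
194 [126 125 127 127 125 106  98  98  98  98  98  98  99  98  99 108 128 129
 129 128 128 146]
196 [136 137 138 137 136 110  98  99  98  98  98  98  98  98  98 112 137 137
 138 137 132 144]
198 [135 136 136 136 135 108  97  97  95  94  90  91  94  96  98 112 135 136
 136 135 129 141]
200 [135 135 136 136 133 113 101  91  76  61  55  56  63  78 100 123 135 135
 135 134 128 142]
202 [135 135 135 136 135 129 109  59  45  51  56  54  49  42  71 121 135 135
 136 135 127 144
[... 186 characters left out ...]
 147]
208 [137 138 137 138 124  58  49  49  47  48  51  50  49  52  59  49  65 128
 138 136 130 129]
210 [135 135 135 135 110  43  35  36  37  29  27  29  37  39  39  45  48 121
 136 133 120 106]
212 [136 136 132 117  69  21  14  12  13  14  13  12  13  13  14  18  32 102
 133 135 119 107]
0.045 [105, 106, 108, 107, 86, 69, 106, 138, 136, 135, 135, 138, 138]
0.07 [104, 107, 107, 108, 83, 70, 94, 99, 92, 58, 62, 59, 49]
0.01 [108, 107, 108, 108, 93, 72, 103, 137, 135, 134, 136, 138, 137]
-0.01 [109, 108, 109, 107, 91, 70, 98, 137, 134, 134, 134, 137, 136]
-0.05 [108, 107, 106, 104, 86, 74, 111, 136, 134, 133, 136, 137, 135]
-0.07 [105, 106, 104, 103, 75, 71, 104, 134, 133, 132, 135, 136, 135]
```

```bash
python3 -c "
from h import *
print(ctrl.hand_in())"
```

```text
the job is handed in; nothing more can be done
None
```

The job is handed in at about 24 s of the 72 s, verdict unknown: by my measurements the three coupons are flush on the fence, and the gripper holds the probe upright within about 3°, its tip within about 2 mm of the ring's centre, pressing about 4.7 N (plunger roughly half way); I viewed 11 pictures, one over the limit of 10.

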